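# Key the knurled cover onto the paint filter and hold it home

### The job

Close the paint filter so that I can put its band clamp on: fetch the knurled cover from the bench, set it over the filter's neck, and turn it until the keyways hidden inside it drop over the neck's pins. Then push it fully home on its seat against the spring and keep it there: finish while still holding it down, because it springs up if you let go. Leave the other things on the bench where they are.

Things in the scene. Friction and masses are not known exactly. Their poses are not given: they have to be found in the camera images.
- cover: loose aluminium cover of the filter, upright on the bench, 0.15 to 0.25 kg. Origin: centre of its underside; z up along its axis. A flange 64 mm across and 4 mm thick, a smooth skirt 54 mm across up to z = 34 mm, then the solid knurled head, 59 mm across from z = 34 to 52 mm (grip it there); a small brass bleed screw, 12 mm across, in the middle of its top reaches z = 58 mm
- cover_bore (a point): centre of the mouth of the cover's bore, on its underside (the same point as its origin): open below, 38 mm across, 34 mm deep up to a flat roof, with three straight keyways 120 degrees apart, about 11 mm wide, running the whole depth. They cannot be seen from outside and their angle to the cover's x axis is not known
- filter: paint filter bolted to the bench: round grey foot 124 mm across, steel bowl, aluminium head 70 mm across with a valve on its +y side and a gauge on its -y side, each reaching up to 112 mm from the axis (valve lever up to z = 109 mm, gauge up to z = 147 mm). Origin: centre of its underside, on the bench; z up
- filter_seat (a point): centre of the filter's level seat flange, 64 mm across, 110 mm above the bench; z up. The cover's underside rests on it when home, so the cover's origin is then at this point. Above it stands the neck: 37 mm across, 32 mm high, its top 6 mm tapering to 30 mm across as a lead-in
- filter_pins (a point): on the neck's axis, 9 mm above the seat, level with the tops of three round 5 mm pins that stand out of the neck to 23 mm from the axis, 120 degrees apart, in a direction that is not known (not the filter's axes). A cover not lined up rests on the pins with its underside here; lined up within about 6 degrees it goes down. Turning up to 120 degrees either way finds the next place
- filter_spring (a point): on the neck's axis, 42 mm above the seat: top of the sprung white disc, 24 mm across, of the strainer element inside the neck. The cover's roof meets it when the cover is 8 mm above home; from there the spring resists with about 0.7 N per mm, 5.6 N when home, and lifts the cover several mm if it is let go
- union_nut: bystander: eight-sided brass ring nut, 54 mm across, 20 mm high, with a 40 mm hole; origin at the centre of its underside
- spare_element: bystander: spare strainer element, upright steel-mesh cylinder with white ends, 38 mm across, 56 mm high; origin at the centre of its underside
- regulator_knob: bystander: small steel knurled knob with a stem on top, 40 mm across, 43 mm high; origin at the centre of its underside
- band_clamp: bystander: the steel band clamp, a flat ring 80 mm across and 13 mm high with a bolt at one side; origin at the centre of its underside
- paint_tin: bystander: paint tin, 84 mm across, 96 mm high; origin at the centre of its underside
- brush: bystander: short paint brush lying on the bench in front of the filter, 130 mm long; origin under its middle
- spanner: bystander: spanner lying on the bench beyond the filter, 190 mm long; origin under its middle

How it is judged:
By the outcome, as a careful person would: the job done as asked, in the order asked, and still so for the second after the job is handed in, while the arm keeps its last pose, push and grip.
It also fails if it takes over 61 s, if anything falls off the work surface, if the arm or the gripper's body presses on something with over 40 N, if the wrist force passes 120 N, or if a joint passes its speed limit or range.

### The arm

A 6-joint arm with a two-finger parallel gripper is mounted at the origin on the work surface. World frame = base frame: x ahead of the robot, y to its left, z up, the work surface at z = 0. Lengths are in m, angles in rad, forces in N, time in s.
With the tool pointing down it reaches from about 0.35 to 0.775 m from the base axis. Payload 7.3 kg.
Tool frame: the origin (TCP) lies at the centre of the arm's flange, where the gripper is bolted on; the fingertips stand 178 mm ahead of it and the grasp point (between the pads) lies 159 mm ahead of it (tip_extent is the distance from the TCP to the fingertips, in m); z points along the fingers, y is the line along which they close (so a half turn about z gives the same grasp; the last joint's range is limited). The gripper opens to 92 mm and grips with 3 to 60 N. Pads are 19 mm wide; open, the fingers measure 130 mm over their backs; the gripper's body (75 mm by 190 mm) begins 47 mm behind the grasp point.
Start: joints at [1.042, 0.342, 1.524, -0, 1.275, -0.146], TCP at [0.196, 0.487, 0.405] pointing down, gripper open.
Joint ranges: [-2.53, 2.53], [-0.77, 2.02], [0.04, 2.7], [-1, 4.14], [0.28, 2.66], [-3.11, 3.11]. Speed limits (rad/s): [2.57, 2.57, 3.14, 3.14, 3.14, 3.14].

### API

Orientations are given as [roll, pitch, yaw] about the fixed x, y, z axes, in that order (R = Rz(yaw) Ry(pitch) Rx(roll)).
In Python, from cell import * gives the robot as it stands.
- The arm moves only by the tool arm_command, never from a script. Its arguments are lists of equal length, an entry for each row: "xyz": the shift along the world's x, y, z in mm, a list of three; "spin": the turn about the world's z in degrees. In form: {"xyz": [[tx, ty, tz], ...], "spin": [spin, ...]}. A call has 1 to 20 rows; each row shifts and turns the commanded pose from where the row before left it; what a row does not reach is not made up. A row lasts 1/10 s, in which the tool goes at most 50 mm and 8.59 degrees, less where a joint would pass 70% of its speed; a pose out of reach is approached as far as the arm can. A call with a gripper value outside its range is refused whole. "jaw" is the opening, from -1 (shut) to 1 (fully open), set as the call begins (left out, the last holds). The fingers move at their own pace and stop on an object; "squeeze" is the grip in N (left out, the last holds). Time passes only in rows, so rows that do not move let the fingers close. It gives the time, the measured TCP pose, the force, the opening and the grip force at its end, in the units of the state.
- observe(): the state, without advancing time (a new reading comes with each control period).
- read_camera(name): name is "scene" or "top" or "wrist"; returns a dict with "img" (384x512x3 uint8, red, green, blue), "depth" (384x512 float32, m along the optical axis (not along the pixel's ray), 0 where there is no reading), "fx", "fy", "cx", "cy" (pixels), "world_from_camera" (4x4, takes a point from camera to world coordinates). Camera axes: x right, y up, looking along -z (the intrinsics and any distortion apply to the point x, -y, -z); pixel columns grow to the right and rows downward; lengths in m; the calibration is good to about 2 mm. A picture is of the moment at which its call begins.
- hand_in(): hands the job in; it is judged then, once.
The state is a dict: "time": time; "qpos": joint angles; "qvel": joint speeds; "joint_efforts": joint torques, N m; "tool_pos": TCP position; "tool_rot": TCP orientation; "contact_force": force on the tool from outside, world axes, zero at the start; "torque": the same for the moment, N m; "opening": finger opening in m; "grip_force": force on a finger pad.
Only numpy, scipy, OpenCV 4.12 (cv2) and the standard library are available. Lean on these libraries where they do the work, as an engineer would, in place of code of your own. Each camera call takes 0.05 s, during which the arm holds its last target. There are 200 camera calls.

## Working session

There is one attempt and no reset: what is moved stays moved. The work goes in short steps, Python scripts to look and compute and a tool call to move; the robot and the scene stay as the last step left them, time stands still between calls to the robot, and variables do not carry over. Pictures are saved under pics/ and viewed, at most 10 in all, crops included, and the job is handed in when it is done.

Besides the shell and the picture viewer there is one more tool, called by a JSON object that holds its "api" and its "payload", one argument or row to a line. arm_command: Moves the arm, as the interface text tells. Its arguments: {"type":"object","properties":{"xyz":{"type":"array","items":{"type":"array","items":{"type":"number"}}},"spin":{"type":"array","items":{"type":"number"}},"jaw":{"type":"number"},"squeeze":{"type":"number"}},"required":["xyz","spin"]}

```bash
mkdir -p pics; cat > h.py <<'E'
from cell import *
import numpy as np, cv2
def snap(n,f):
    c=read_camera(n); np.savez('pics/'+f+'.npz',**c); cv2.imwrite('pics/'+f+'.png',c['img'][:,:,::-1]); return c
def pts(c):
    v,u=np.mgrid[:384,:512]; d=c['depth']
    P=np.stack([(u-c['cx'])/c['fx']*d,-(v-c['cy'])/c['fy']*d,-d],-1)
    T=c['world_from_camera']; return P@T[:3,:3].T+T[:3,3]
E
python3 - <<'E'
from h import *
a=snap('top','t1');b=snap('scene','s1')
cv2.imwrite('pics/ts.png',cv2.resize(np.hstack([a['img'],b['img']])[:,:,::-1],(800,300)))
print(a['world_from_camera'],a['fx'],observe())
print({k:np.shape(v) for k,v in a.items()})
E
```

```text
[[ 2.97793574e-03  9.80930553e-01 -1.94335748e-01  3.42813743e-01]
 [-9.99995546e-01  2.88248044e-03 -7.73966437e-04  8.15483800e-02]
 [-1.99038333e-04  1.94337187e-01  9.80934767e-01  1.17356001e+00]
 [ 0.00000000e+00  0.00000000e+00  0.00000000e+00  1.00000000e+00]] 433.62356550224234 {'time': 0.1, 'qpos': array([ 1.04200352e+00,  3.42637937e-01,  1.52490353e+00,  1.42049523e-05,
        1.27540195e+00, -1.46002538e-01]), 'qvel': array([-0.00013136,  0.00116135, -0.00264536,  0.00121742, -0.00027674,
        0.00029947]), 'joint_efforts': array([ 5.67727257e-04, -4.32004309e+01, -2.44692421e+01,  7.19498936e-02,
        5.25375805e-02, -7.22301911e-05]), 'tool_pos': array([0.19601175, 0.48690963, 0.40412841]), 'tool_rot': array([-3.14025824e+00, -2.09953876e-04,  2.75879810e+00]), 'contact_force': array([ 0.36886449, -0.08172837,  0.69947035]), 'torque': array([-0.01933658,  0.01693332,  0.06324089]), 'grip_force': 0.0, 'opening': 0.09146346817992981}
{'img': (384, 512, 3), 'depth': (384, 512), 'fx': (), 'fy': (), 'cx': (), 'cy': (), 'world_from_camera': (4, 4)}
```

View pics/t1.png

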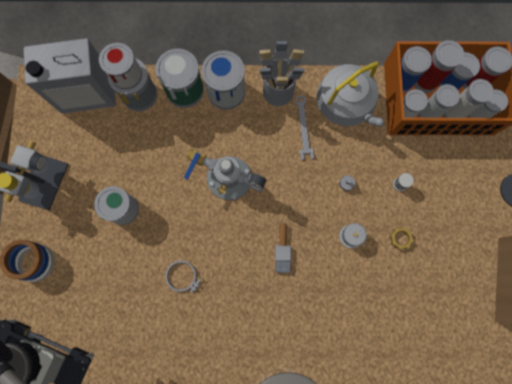

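View pics/s1.png

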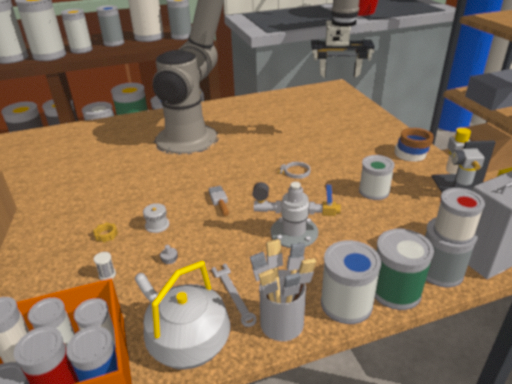

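The top view shows the cover at (353,235), the filter at (230,172) with its valve on the left and gauge on the right, and the brush at (284,255). Next I'll measure positions from the depth.

```bash
python3 - <<'E'
from h import *
for f in ('t1','s1'):
    c=dict(np.load('pics/'+f+'.npz')); P=pts(c).reshape(-1,3)
    ok=(c['depth']>0).ravel(); P=P[ok]
    def seg(x,y,r,z0,z1):
        m=(np.hypot(P[:,0]-x,P[:,1]-y)<r)&(P[:,2]>z0)&(P[:,2]<z1); q=P[m]
        if len(q)<4: return len(q)
        (cx,cy),rr=cv2.minEnclosingCircle((q[:,:2]*1000).astype(np.float32))
        return len(q),np.median(q,0).round(4),(round(cx,1),round(cy,1),round(rr,1)),q[:,2].max().round(4)
    if f=='t1':
        W=pts(c); g=W[235,353]; h=W[172,230]; print(g,h,W[158,226])
        cv2.imwrite('pics/crop.png',cv2.resize(c['img'][120:280,170:430,::-1],(780,480),interpolation=cv2.INTER_CUBIC))
    print(f,'cover top',seg(g[0],g[1],.05,.046,.054),'screw',seg(g[0],g[1],.05,.0555,.07),'table',seg(g[0]-.12,g[1],.03,-.05,.05))
    for z in((.10,.113),(.113,.135),(.137,.146),(.147,.16)): print(z,seg(h[0],h[1],.045,*z))
    print('gauge/valve high', seg(h[0],h[1]-.08,.045,.10,.15),seg(h[0],h[1]+.08,.045,.08,.12))
E
```

```text
[ 0.44994906 -0.17016276  0.0523304 ] [0.59619734 0.1450071  0.13522175] [0.63913935 0.15729639 0.1090438 ]
t1 cover top (350, array([ 0.4514, -0.1745,  0.051 ]), (451.4, -175.6, 29.5), np.float64(0.054)) screw (17, array([ 0.4517, -0.176 ,  0.0571]), (454.8, -173.3, 21.3), np.float64(0.0613)) table (413, array([ 3.305e-01, -1.700e-01, -1.000e-04]), (329.9, -170.1, 29.9), np.float64(0.006))
(0.1, 0.113) (264, array([0.5998, 0.1504, 0.1095]), (601.5, 148.9, 38.8), np.float64(0.113))
(0.113, 0.135) (65, array([0.5999, 0.1503, 0.1223]), (612.0, 153.5, 29.0), np.float64(0.1349))
(0.137, 0.146) (62, array([0.6047, 0.1534, 0.1406]), (610.1, 154.4, 17.8), np.float64(0.1448))
(0.147, 0.16) (72, array([0.6105, 0.1553, 0.151 ]), (611.3, 155.3, 11.8), np.float64(0.155))
gauge/valve high (192, array([0.5719, 0.0785, 0.1422]), (575.3, 78.5, 22.3), np.float64(0.1494)) (256, array([0.6216, 0.2283, 0.1052]), (599.9, 222.7, 41.5), np.float64(0.1156))
s1 cover top (245, array([ 0.4576, -0.1729,  0.051 ]), (453.7, -172.4, 31.4), np.float64(0.054)) screw (8, array([ 0.453 , -0.1751,  0.0566]), (450.6, -179.7, 10.5), np.float64(0.0583)) table (184, array([ 3.289e-01, -1.710e-01, -1.000e-04]), (329.4, -170.1, 29.6), np.float64(0.004))
(0.1, 0.113) (168, array([0.624 , 0.142 , 0.1095]), (607.8, 153.1, 35.6), np.float64(0.113))
(0.113, 0.135) (118, array([0.6256, 0.1516, 0.1237]), (616.5, 159.3, 20.3), np.float64(0.135))
(0.137, 0.146) (66, array([0.6206, 0.1553, 0.1399]), (615.7, 157.7, 17.3), np.float64(0.1456))
(0.147, 0.16) (51, array([0.6137, 0.157 , 0.1509]), (612.9, 157.3, 12.5), np.float64(0.1546))
gauge/valve high (268, array([0.5847, 0.0783, 0.1334]), (578.4, 80.3, 22.8), np.float64(0.1498)) (109, array([0.6179, 0.2432, 0.1079]), (597.4, 224.2, 43.8), np.float64(0.1117))
```

View pics/crop.png

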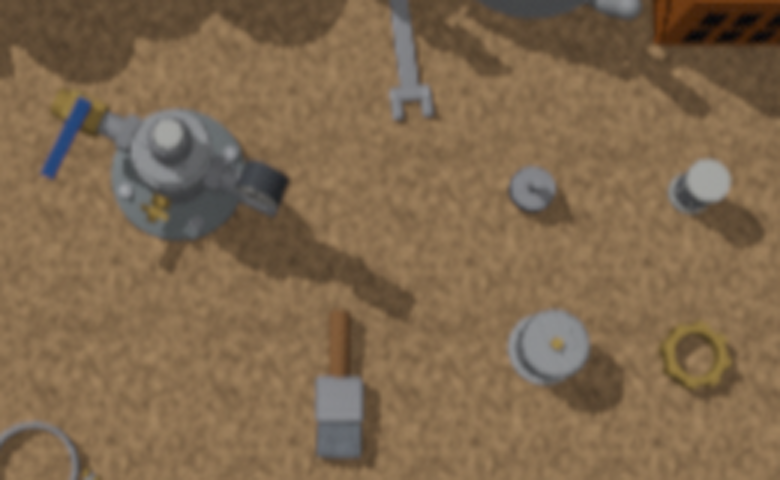

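{"api": "arm_command", "payload": {
  "xyz": [
    [17,-44.2,0],
    [17,-44.2,0],
    [17,-44.2,0],
    [17,-44.2,0],
    [17,-44.2,0],
    [17,-44.2,0],
    [17,-44.2,0],
    [17,-44.2,0],
    [17,-44.2,0],
    [17,-44.2,0],
    [17,-44.2,0],
    [17,-44.2,0],
    [17,-44.2,0],
    [17,-44.2,0],
    [17,-44.2,0],
    [0,0,0],
    [0,0,0]
  ],
  "spin": [-7.5,-7.5,-7.5,-7.5,-7.5,-7.5,-7.5,-7.5,-7.5,-7.5,-7.5,-7.5,-7.5,-7.5,-7.5,0,0],
  "jaw": 1
}}

```text
time: 1.8
tool_pos: [0.451, -0.1767, 0.4039]
tool_rot: [-3.139, 0.0, 0.794]
contact_force: [-0.5, -0.5, 0.1]
opening: 0.092
grip_force: 0.0
```

```bash
python3 - <<'E'
from h import *
o=observe();print(o['tool_pos'],o['tool_rot'],o['qpos'])
c=snap('wrist','w1'); P=pts(c).reshape(-1,3)[(c['depth']>0).ravel()]
print(c['world_from_camera'])
for a,b in((.047,.0535),(.055,.062),(.002,.007)):
    q=P[(np.hypot(P[:,0]-.4515,P[:,1]+.1755)<.04)&(P[:,2]>a)&(P[:,2]<b)]
    if len(q)>3: print(len(q),q.mean(0),q.min(0),q.max(0),cv2.minEnclosingCircle((q[:,:2]*1000).astype(np.float32)))
E
```

```text
[ 0.45095973 -0.17674537  0.40387136] [-3.13948052e+00  3.25077663e-04  7.94041673e-01] [-5.31984863e-01  2.68967065e-01  1.63168480e+00  2.07496178e-04
  1.24306875e+00  2.44703134e-01]
[[ 0.71333954  0.67219297  0.19825062  0.50387653]
 [-0.70081589  0.68498488  0.19913011 -0.12243658]
 [-0.00194482 -0.28098456  0.95971032  0.3838415 ]
 [ 0.          0.          0.          1.        ]]
2160 [ 0.453571   -0.17342296  0.05154836] [ 0.42329059 -0.20364993  0.04705916] [ 0.48227298 -0.14466361  0.0534964 ] ((452.6125183105469, -174.31735229492188), 29.663782119750977)
75 [ 0.4529424  -0.17399888  0.05662141] [ 0.44749493 -0.17872628  0.055167  ] [ 0.45817755 -0.16888905  0.05900553] ((452.68914794921875, -174.4329833984375), 5.609927654266357)
266 [ 0.4684629  -0.15808417  0.00449462] [ 0.43184775 -0.21158157  0.00200437] [ 0.4844236  -0.14012205  0.00689613] ((457.0669860839844, -176.22325134277344), 36.222843170166016)
```

View pics/w1.png

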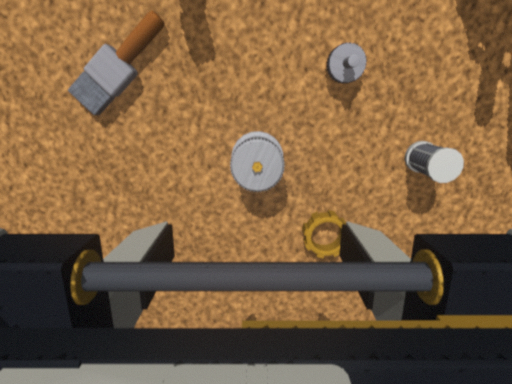

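The wrist view shows the cover at (257,165) between the open fingers and clear of the nut. I'll correct by (+1.6, +2.3) mm and descend to grip.

{"api": "arm_command", "payload": {
  "xyz": [
    [0.8,1.2,-35],
    [0.8,1.1,-35],
    [0,0,-35],
    [0,0,-35],
    [0,0,-30],
    [0,0,-20],
    [0,0,-10],
    [0,0,0]
  ],
  "spin": [0,0,0,0,0,0,0,0]
}}

```text
time: 2.65
tool_pos: [0.4523, -0.1725, 0.2042]
tool_rot: [-3.139, 0.001, 0.797]
contact_force: [0.4, 0.4, -0.3]
opening: 0.0918
grip_force: 0.0
```

{"api": "arm_command", "payload": {
  "xyz": [
    [0,0,0],
    [0,0,0],
    [0,0,0],
    [0,0,0],
    [0,0,0],
    [0,0,0],
    [0,0,0],
    [0,0,0]
  ],
  "spin": [0,0,0,0,0,0,0,0],
  "jaw": -1,
  "squeeze": 40
}}

```text
time: 3.45
tool_pos: [0.4528, -0.1738, 0.2052]
tool_rot: [3.141, -0.0, 0.795]
contact_force: [-1.4, 0.9, 5.4]
opening: 0.0585
grip_force: 40.0
```

{"api": "arm_command", "payload": {
  "xyz": [
    [0,0,10],
    [0,0,30],
    [0,0,40],
    [0,0,40],
    [0,0,40],
    [0,0,30],
    [15,40,5],
    [15,40,0],
    [15,40,0],
    [15,40,0],
    [15,40,0],
    [15,40,0],
    [12,34,0],
    [0,0,0],
    [0,0,0]
  ],
  "spin": [0,0,0,0,0,0,0,0,0,0,0,0,0,0,0]
}}

```text
time: 4.95
tool_pos: [0.5544, 0.101, 0.3994]
tool_rot: [-3.141, 0.001, 0.797]
contact_force: [0.0, -0.4, -1.4]
opening: 0.0579
grip_force: 40.0
```

```bash
python3 - <<'E'
from h import *
from scipy.optimize import least_squares
o=observe();print(o['tool_pos'],o['tool_rot'],o['opening'],o['contact_force'])
c=snap('wrist','w2'); W=pts(c);P=W.reshape(-1,3)[(c['depth']>0).ravel()]
for a,b in((.105,.114),(.120,.134),(.1385,.1445),(.149,.156)):
    q=P[(np.hypot(P[:,0]-.611,P[:,1]-.156)<.04)&(P[:,2]>a)&(P[:,2]<b)]
    if len(q)<5: print(a,len(q)); continue
    x=q[:,:2]*1000
    print(a,len(q),q.mean(0).round(4),cv2.minEnclosingCircle(x.astype(np.float32)))
    if a==.12:
        x=x[np.hypot(*(x-[611,156]).T)<22]
        s=least_squares(lambda p:np.hypot(x[:,0]-p[0],x[:,1]-p[1])-18.5,[611,156],loss='soft_l1');print('cyl',s.x,len(x))
# pins: points at seat+4..9 with radius>19.5
q=P[(P[:,2]>.1125)&(P[:,2]<.124)]; d=q[:,:2]-[.6115,.156]; r=np.hypot(*d.T); m=(r>.019)&(r<.026)
print(np.histogram(np.degrees(np.arctan2(d[m,1],d[m,0])),np.arange(-180,181,10)))
E
```

```text
[0.55438544 0.10095965 0.39942546] [-3.14099741e+00  1.32691641e-03  7.97282891e-01] 0.05786241178121347 [ 0.01173161 -0.41744164 -1.43625122]
0.105 2900 [0.6126 0.1576 0.1101] ((612.1011962890625, 156.8109130859375), 31.929353713989258)
0.12 76 [0.6102 0.1571 0.1276] ((611.7887573242188, 156.09584045410156), 20.863178253173828)
cyl [618.1747779  156.79583682] 76
0.1385 628 [0.6124 0.157  0.141 ] ((612.1697387695312, 156.8783721923828), 17.23737335205078)
0.149 948 [0.6123 0.1571 0.1516] ((612.1864624023438, 156.91795349121094), 11.93605899810791)
(array([ 0,  0,  6, 11,  0,  0,  0,  0,  0,  0,  0,  0,  0,  0,  0, 16,  2,
        0,  0,  0,  0,  0,  0,  0,  0,  0, 10, 15,  0,  0,  0,  0,  0,  0,
        0,  0]), array([-180, -170, -160, -150, -140, -130, -120, -110, -100,  -90,  -80,
        -70,  -60,  -50,  -40,  -30,  -20,  -10,    0,   10,   20,   30,
         40,   50,   60,   70,   80,   90,  100,  110,  120,  130,  140,
        150,  160,  170,  180]))
```

View pics/w2.png

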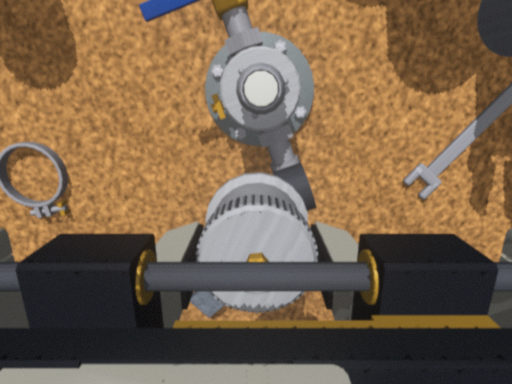

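```bash
python3 - <<'E'
from h import *
c=dict(np.load('pics/w2.npz')); W=pts(c);ok=c['depth']>0
P=W[ok]; T=np.array([.5544,.1010])
for z in np.arange(.19,.26,.004):
    q=P[(np.hypot(*(P[:,:2]-T).T)<.034)&(P[:,2]>z)&(P[:,2]<z+.004)]
    if len(q)>20: print(z.round(3),len(q),q.mean(0).round(4),cv2.minEnclosingCircle((q[:,:2]*1000).astype(np.float32)))
q=P[(np.hypot(*(P[:,:2]-T).T)<.034)&(P[:,2]>.249)]
print(len(q), q.mean(0) if len(q) else 0)
u,v=258,258;print(W[240,258],W[258,258])
E
```

```text
0.194 282 [0.5713 0.1167 0.197 ] ((556.1717529296875, 103.79740142822266), 31.60981559753418)
0.198 1033 [0.5681 0.1164 0.199 ] ((554.6553344726562, 102.1923599243164), 31.561208724975586)
0.202 129 [0.5696 0.1177 0.2039] ((561.6458740234375, 110.10171508789062), 24.04397964477539)
0.206 136 [0.5705 0.1176 0.2079] ((563.54638671875, 111.13174438476562), 22.759084701538086)
0.21 150 [0.5703 0.1177 0.2119] ((563.9818115234375, 111.38883972167969), 22.37607192993164)
0.214 139 [0.5707 0.1183 0.216 ] ((565.8719482421875, 114.51299285888672), 19.851530075073242)
0.218 107 [0.5719 0.1178 0.2198] ((569.672119140625, 106.704833984375), 25.739091873168945)
0.222 69 [0.5629 0.1099 0.2239] ((561.597412109375, 108.35693359375), 32.29201889038086)
0.226 64 [0.5625 0.1083 0.2282] ((561.7583618164062, 108.48531341552734), 32.219207763671875)
0.23 273 [0.5699 0.1155 0.2322] ((561.4810791015625, 108.27886962890625), 32.29302215576172)
0.234 291 [0.5691 0.1163 0.2361] ((561.9019165039062, 108.59813690185547), 32.21877670288086)
0.238 349 [0.5692 0.116  0.24  ] ((561.6842041015625, 108.6077880859375), 32.19937515258789)
0.242 4316 [0.5597 0.1069 0.2451] ((556.1452026367188, 102.85974884033203), 33.228179931640625)
0.246 3083 [0.5575 0.1046 0.2466] ((558.24267578125, 104.9180679321289), 32.77845764160156)
0.25 168 [0.5603 0.1051 0.2516] ((561.5074462890625, 108.38604736328125), 32.26974105834961)
0.254 114 [0.56   0.1062 0.2561] ((557.3426513671875, 103.96661376953125), 32.9456787109375)
0.258 109 [0.5601 0.1028 0.2599] ((557.437744140625, 104.01837921142578), 32.6193962097168)
20496 [0.5703877  0.11728711 0.31603218]
[0.56243485 0.10871454 0.2452817 ] [0.55825986 0.10446168 0.25144589]
```

```bash
python3 - <<'E'
from h import *
from scipy.optimize import least_squares
c=dict(np.load('pics/w2.npz')); W=pts(c);P=W[c['depth']>0]; C0=np.array([.5555,.1025])
for (a,b,R) in((.228,.2435,29.5),(.204,.222,27),(.1965,.2,32),(.2435,.248,29.5)):
    q=P[(P[:,2]>a)&(P[:,2]<b)][:,:2]; d=q-C0; r=np.hypot(*d.T)*1e3; th=np.degrees(np.arctan2(d[:,1],d[:,0]))
    m=(r<36)&(abs(th-45)<65); q,r,th=q[m]*1e3,r[m],th[m]
    if R==32 or a>.24: # outermost per bin
        q=np.array([q[th//5==k][np.argmax(r[th//5==k])] for k in np.unique(th//5)])
    s=least_squares(lambda p:np.hypot(*(q-p[:2]).T)-R,[555,102],loss='soft_l1'); print(a,len(q),s.x,np.abs(s.fun).mean())
E
```

```text
0.228 858 [553.58784493 100.70604448] 0.2831781358931013
0.204 590 [553.56575544 100.70172959] 0.14972892956070183
0.1965 26 [553.54483172 100.80312949] 0.1529708844975387
0.2435 26 [553.85655704 101.00719417] 0.16210294832132716
```

{"api": "arm_command", "payload": {
  "xyz": [
    [20,19,0],
    [20,19,0],
    [18.5,18,0],
    [0,0,-15],
    [0,0,-15],
    [0,0,-5],
    [0,0,0],
    [0,0,0]
  ],
  "spin": [0,0,0,0,0,0,0,0]
}}

```text
time: 5.8
tool_pos: [0.6133, 0.1555, 0.3656]
tool_rot: [3.141, -0.001, 0.794]
contact_force: [-0.4, 0.3, -1.7]
opening: 0.0579
grip_force: 40.0
```

{"api": "arm_command", "payload": {
  "xyz": [
    [0,0,-4],
    [0,0,-4],
    [0,0,-4],
    [0,0,-4],
    [0,0,-4],
    [0,0,0],
    [0,0,0]
  ],
  "spin": [0,0,0,0,0,0,0]
}}

```text
time: 6.5
tool_pos: [0.6132, 0.1563, 0.3446]
tool_rot: [-3.142, 0.0, 0.795]
contact_force: [-0.8, 0.3, -1.1]
opening: 0.0584
grip_force: 40.0
```

{"api": "arm_command", "payload": {
  "xyz": [
    [0,0.5,-3],
    [0,0,-3],
    [0,0,-3],
    [0,0,-3],
    [0,0,-3],
    [0,0,0],
    [0,0,0]
  ],
  "spin": [0,0,0,0,0,0,0]
}}

```text
time: 7.2
tool_pos: [0.6132, 0.1568, 0.3297]
tool_rot: [3.142, 0.0, 0.795]
contact_force: [-0.1, -0.8, -1.7]
opening: 0.0579
grip_force: 40.0
```

{"api": "arm_command", "payload": {
  "xyz": [
    [0,0,-2],
    [0,0,-2],
    [0,0,-2],
    [0,0,0],
    [0,0,0]
  ],
  "spin": [0,0,0,0,0]
}}

```text
time: 7.7
tool_pos: [0.6132, 0.1568, 0.324]
tool_rot: [3.141, -0.0, 0.795]
contact_force: [0.8, 0.3, 0.8]
opening: 0.0584
grip_force: 40.0
```

{"api": "arm_command", "payload": {
  "xyz": [
    [0,0,-1],
    [0,0,-1],
    [0,0,0],
    [0,0,0]
  ],
  "spin": [0,0,0,0]
}}

```text
time: 8.1
tool_pos: [0.6132, 0.157, 0.3236]
tool_rot: [3.14, -0.002, 0.795]
contact_force: [-3.1, 0.2, 10.0]
opening: 0.0583
grip_force: 40.0
```

{"api": "arm_command", "payload": {
  "xyz": [
    [0,0,0],
    [0,0,0],
    [0,0,0],
    [0,0,0],
    [0,0,0],
    [0,0,0],
    [0,0,0]
  ],
  "spin": [3,3,3,3,3,3,0]
}}

```text
time: 8.8
tool_pos: [0.6131, 0.1571, 0.3237]
tool_rot: [3.14, -0.002, 1.111]
contact_force: [-2.6, 0.7, 9.9]
opening: 0.0583
grip_force: 40.0
```

```bash
python3 -c "
from h import *
o=observe();print(o['torque'],o['tool_pos'],o['tool_rot'])"
```

```text
[0.0718053  0.74062472 0.09164197] [0.61312917 0.15714878 0.32368082] [ 3.13989120e+00 -1.78809504e-03  1.11125161e+00]
```

{"api": "arm_command", "payload": {
  "xyz": [
    [0,0,0],
    [0,0,0],
    [0,0,0],
    [0,0,0],
    [0,0,0],
    [0,0,0]
  ],
  "spin": [3,3,3,3,3,0]
}}

```text
time: 9.4
tool_pos: [0.6132, 0.1571, 0.3237]
tool_rot: [3.139, -0.001, 1.373]
contact_force: [-3.3, 0.5, 9.3]
opening: 0.0582
grip_force: 40.0
```

{"api": "arm_command", "payload": {
  "xyz": [
    [0,0,0],
    [0,0,0],
    [0,0,0],
    [0,0,0],
    [0,0,0]
  ],
  "spin": [3,3,3,3,0]
}}

```text
time: 9.9
tool_pos: [0.613, 0.1572, 0.3236]
tool_rot: [3.14, -0.001, 1.583]
contact_force: [-4.0, 0.7, 10.1]
opening: 0.0586
grip_force: 40.0
```

{"api": "arm_command", "payload": {
  "xyz": [
    [-0.4,0,0],
    [0,0,0],
    [0,0,0],
    [0,0,0],
    [0,0,0]
  ],
  "spin": [3,3,3,3,0]
}}

```text
time: 10.4
tool_pos: [0.6129, 0.1571, 0.3237]
tool_rot: [3.139, -0.0, 1.792]
contact_force: [-2.5, 1.8, 9.7]
opening: 0.0584
grip_force: 40.0
```

{"api": "arm_command", "payload": {
  "xyz": [
    [0,0,0],
    [0,0,0],
    [0,0,0],
    [0,0,0],
    [0,0,0]
  ],
  "spin": [3,3,3,3,0]
}}

```text
time: 10.9
tool_pos: [0.6129, 0.1571, 0.3237]
tool_rot: [3.138, 0.001, 2.001]
contact_force: [-1.8, -0.0, 9.5]
opening: 0.0583
grip_force: 40.0
```

Still on the pins after 69 degrees, so I'll keep turning.

{"api": "arm_command", "payload": {
  "xyz": [
    [0,0,0],
    [0,0,0],
    [0,0,0],
    [0,0,0],
    [0,0,0]
  ],
  "spin": [3,3,3,3,0]
}}

```text
time: 11.4
tool_pos: [0.6128, 0.1572, 0.3236]
tool_rot: [3.139, 0.0, 2.211]
contact_force: [-2.6, 2.0, 9.2]
opening: 0.0578
grip_force: 40.0
```

{"api": "arm_command", "payload": {
  "xyz": [
    [0,0,0],
    [0,0,0],
    [0,0,0],
    [0,0,0],
    [0,0,0]
  ],
  "spin": [3,3,3,3,0]
}}

```text
time: 11.9
tool_pos: [0.6128, 0.1568, 0.3216]
tool_rot: [3.141, 0.0, 2.419]
contact_force: [-0.8, -0.1, -0.7]
opening: 0.0583
grip_force: 40.0
```

It dropped 2 mm and the contact force vanished, so the keyways are engaged. I'll check the torque, then push down.

```bash
python3 -c "
from h import *
o=observe();print(o['torque'],o['tool_pos'],o['tool_rot'],o['contact_force'])"
```

```text
[ 0.00099142 -0.01660782  0.04242246] [0.61281891 0.15681226 0.32158647] [3.14145263e+00 5.99273446e-05 2.41889414e+00] [-0.7988082  -0.09679706 -0.7195696 ]
```

{"api": "arm_command", "payload": {
  "xyz": [
    [0,0,-1],
    [0,0,-1],
    [0,0,-1],
    [0,0,0],
    [0,0,0]
  ],
  "spin": [0,0,0,0,0]
}}

```text
time: 12.4
tool_pos: [0.6128, 0.1568, 0.3189]
tool_rot: [3.141, 0.0, 2.418]
contact_force: [-0.5, 1.5, 1.5]
opening: 0.0581
grip_force: 40.0
```

{"api": "arm_command", "payload": {
  "xyz": [
    [0,0,-1],
    [0,0,-1],
    [0,0,-1],
    [0,0,-1],
    [0,0,0],
    [0,0,0]
  ],
  "spin": [0,0,0,0,0,0]
}}

```text
time: 13.0
tool_pos: [0.6128, 0.1568, 0.3153]
tool_rot: [3.141, 0.0, 2.418]
contact_force: [-0.9, -0.6, 5.5]
opening: 0.0581
grip_force: 40.0
```

{"api": "arm_command", "payload": {
  "xyz": [
    [0,0,-1],
    [0,0,-1],
    [0,0,0],
    [0,0,0]
  ],
  "spin": [0,0,0,0]
}}

```text
time: 13.4
tool_pos: [0.6126, 0.1568, 0.3152]
tool_rot: [3.14, 0.001, 2.419]
contact_force: [-7.3, -1.7, 15.8]
opening: 0.0578
grip_force: 40.0
```

{"api": "arm_command", "payload": {
  "xyz": [
    [-0.5,0,0],
    [0,0,-0.5],
    [0,0,0],
    [0,0,0]
  ],
  "spin": [0,0,0,0]
}}

```text
time: 13.8
tool_pos: [0.6123, 0.1568, 0.3151]
tool_rot: [3.139, 0.002, 2.419]
contact_force: [-6.5, -0.2, 16.9]
opening: 0.058
grip_force: 40.0
```

```bash
python3 - <<'E'
from h import *
o=observe();print(o['torque'],o['tool_pos'],o['tool_rot'],o['contact_force'])
c=snap('wrist','w3'); s=snap('scene','s3'); t=snap('top','t3')
for n,c in(('w',c),('s',s),('t',t)):
    P=pts(c)[c['depth']>0]; r=np.hypot(*(P[:,:2]-[.6122,.1568]).T)
    h,e=np.histogram(P[(r<.036)&(P[:,2]>.09)&(P[:,2]<.175)][:,2],np.arange(.09,.1751,.001)); print(n,[(round(e[i]*1e3),int(h[i])) for i in range(len(h)) if h[i]>8])
cv2.imwrite('pics/s3c.png',cv2.resize(s['img'][150:270,220:380,::-1],(800,600),interpolation=cv2.INTER_CUBIC))
E
```

```text
[-3.29000550e-01  9.41056826e-01  7.79191220e-04] [0.61230039 0.15679411 0.31514765] [3.13929024e+00 2.41248386e-03 2.41860132e+00] [-6.53321494 -0.1678529  16.93209453]
w [(90, 20), (91, 37), (92, 30), (93, 35), (94, 20), (95, 44), (96, 147), (97, 302), (98, 322), (99, 113), (100, 10), (106, 14), (107, 28), (108, 47), (109, 58), (110, 44), (111, 24), (112, 47), (113, 261), (114, 600), (115, 286), (116, 47), (117, 34), (118, 34), (119, 37), (120, 23), (121, 36), (122, 32), (123, 39), (124, 40), (125, 33), (126, 36), (127, 36), (128, 37), (129, 40), (130, 29), (131, 39), (132, 34), (133, 42), (134, 25), (135, 39), (136, 20), (137, 27), (138, 27), (139, 24), (140, 19), (141, 17), (142, 24), (143, 24), (144, 16), (145, 28), (146, 50), (147, 86), (148, 70), (149, 90), (150, 77), (151, 87), (152, 87), (153, 75), (154, 103), (155, 92), (156, 85), (157, 101), (158, 157), (159, 420), (160, 1112), (161, 3029), (162, 2332), (163, 276), (164, 60), (165, 64), (166, 80), (167, 41), (168, 38), (169, 36), (170, 40), (171, 34), (172, 44), (173, 38), (174, 44)]
s [(91, 11), (92, 11), (93, 9), (94, 9), (95, 10), (96, 16), (97, 23), (98, 30), (99, 19), (100, 15), (107, 12), (108, 10), (111, 16), (112, 12), (113, 18), (114, 26), (115, 19), (116, 9), (117, 9), (122, 9), (123, 9), (124, 9), (127, 12), (128, 10), (135, 11), (137, 10), (139, 9), (140, 10), (141, 11), (142, 9), (146, 11), (147, 9), (148, 9), (150, 11), (151, 9), (152, 14), (154, 9), (155, 9), (156, 10), (157, 13), (158, 11), (159, 34), (160, 76), (161, 72), (162, 48), (163, 31)]
t []
```

View pics/s3c.png

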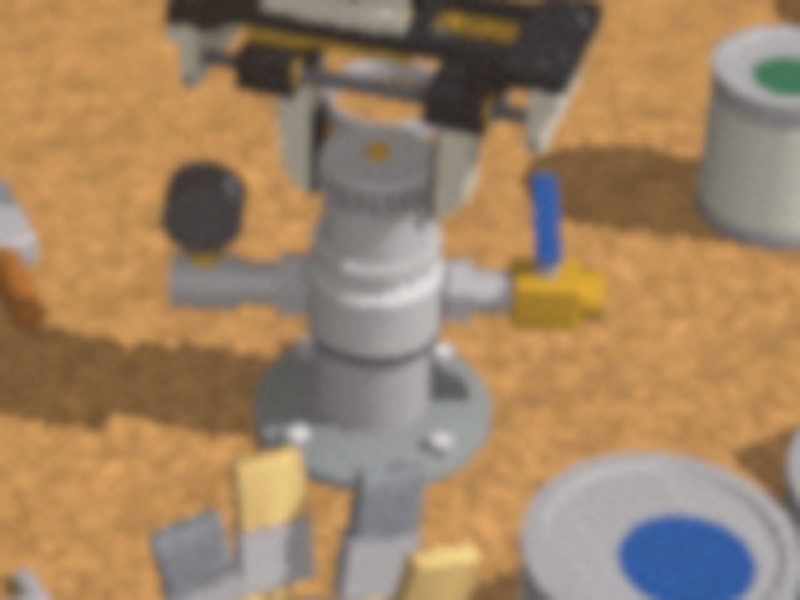

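View pics/w3.png

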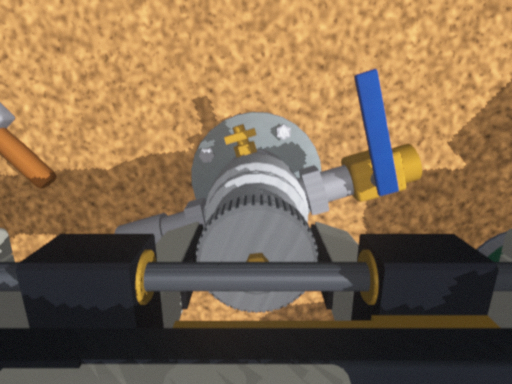

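The scene crop shows the cover flange flush on the seat around (375,285). The wrist depth puts the flange top at 114 mm and the head top at 162 mm, which are the home heights. A brief hold with the push kept on, then I'll hand in.

{"api": "arm_command", "payload": {
  "xyz": [
    [0,0,0],
    [0,0,0],
    [0,0,0],
    [0,0,0],
    [0,0,0]
  ],
  "spin": [0,0,0,0,0]
}}

```text
time: 14.45
tool_pos: [0.6123, 0.1568, 0.3152]
tool_rot: [3.139, 0.002, 2.419]
contact_force: [-4.6, -1.3, 16.6]
opening: 0.0583
grip_force: 40.0
```

```bash
python3 -c "
from h import *
o=observe();print(o['tool_pos'],o['contact_force'],o['grip_force']); print(hand_in())"
```

```text
[0.61232693 0.15678998 0.31518216] [-4.5633082  -1.30764454 16.55384186] 40.00340759754181
the job is handed in; nothing more can be done
None
```

The cover is on the filter's neck with its keyways over the pins, pushed fully home on the seat and still held down with about 17 N; I handed the job in at about 14.5 s, and no other item on the bench was touched.

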